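# Close the battery box: align its wing fastener, hold the panel pressed

### The job

I have loaded fresh batteries into the white battery box on the desk; please close it up. Turn the orange wing of its quarter-turn fastener until it points straight across the short way of the box, so that it lines up with the slot in the grey access panel, then fit the panel squarely on the box with the wing through the slot, and press it down against the springy black seal until it lies flush on the rim. Finish while still holding it pressed there (do not let go, I will lock the wing), and leave the pencil cup, the tray and what lies in it alone.

Things in the scene. Friction and masses are not known exactly. Their poses are not given: they have to be found in the camera images.
- battery_box: White open-topped plastic battery box fixed to the desk, 120 (x) by 180 (y) by 60 mm high. Origin: centre of its underside; x is the short way, y the long way, z up. The opening with the four green batteries is at its -y end; a solid block with the fastener is at its +y end. It may stand on the left or the right of the desk.
- box_rim (a point): Point on the box's axis at the height of the flat rim (60 mm over the box's underside); axes as the box. The panel lies here when flush: panel origin on this point, panel axes parallel to the box's.
- wing (a joint): Turn of the orange wing (rad), positive anticlockwise from above. 0: the wing's length lies along the box's x (the short way), in line with the panel's slot; 1.57: along the box's y. Starts at 0.9 to 1.4, turns freely from -0.4 to 1.6 with light friction (0.03 N m) and no click or stop at 0, stays where left.
- wing_grip (a point): Centre of the orange wing to grip, 60 mm from the box centre along the box's +y, 20 mm above the rim. The wing is an upright plate 34 mm long (its own x), 9 mm thick (its own y) and 22 mm high, from 7 to 29 mm above the rim, on a thin steel stalk; the axes turn with the wing. The surface around it is flat at rim height, the seal starts 32 mm away.
- seal (a joint): How far the black springy seal ring is pressed down (m): 0 standing 5 mm above the rim, 0.005 level with the rim. Starts to yield at about 3.5 N and needs about 8 N at 0.005; the panel's weight alone does not press it down. The ring is 102 by 112 mm, centred 28 mm from the box centre towards the box's -y.
- panel: Loose grey plastic access panel lying on the desk handle up, 114 (x) by 174 (y) by 5 mm, about 0.18 kg. Origin: centre of its underside; x short way, y long way, z up. The slot is at its +y end, so it goes on the box with its +y end over the fastener.
- panel_handle (a point): Where to grip the blue fin handle: 15 mm from the panel's centre towards its -y, 27 mm above its underside. The fin is 12 mm thick (x), 60 mm long (y), from 5 to 37 mm above the panel's underside. Axes as the panel.
- panel_slot (a point): Centre of the panel's slot at its underside, 60 mm from the panel's centre along its +y. The slot is 40 mm (x) by 16 mm (y), through the panel. The wing passes it only if within about 0.2 rad of in line.
- pencil_cup: Bamboo pencil cup with pencils, 74 mm across, cup 100 mm high (pencils to 180 mm); origin centre of its underside. Leave alone.
- tray: White plastic tray, 120 by 200 by 22 mm; origin centre of its underside. Leave alone.
- binder_clip: Chrome binder clip in the tray, 32 by 20 by 15 mm; origin at its underside. Leave alone.
- compass: Blue hard plastic compass in the tray, 55 by 90 by 15 mm; origin at its underside. Leave alone.
Mind the look-alikes: they are no part of the job. Several things look just like the panel: the one meant starts farthest to the robot's left.

How it is judged:
On the way, in this order (a step that is already met when the one before it is completed fails the run):
1. the wing is turned in line with the short way of the box (within 0.17 rad) (value of joint wing between -0.17 and 0.17 rad), for 0.2 s.
2. the panel lies on the seal with the wing through its slot (horizontal distance between panel_slot and wing_grip below 0.006 m and angle between the x axis of panel and the x axis of battery_box, either way round below 0.09 rad and angle between the z axis of panel and the z axis of battery_box, either way round below 0.04 rad and z of panel in the frame of battery_box below 0.0675 m), for 0.2 s.
At the end, for the whole second after the job is handed in: Panel flush (within 1.5 mm of the rim), slot centre within 6 mm of the wing axis, square within 0.09 rad, seal down 3.8 mm or more, wing within 0.25 rad of in line; fingers still on the panel (over 3 N), over 5 N between panel and box, at rest (horizontal distance between panel_slot and wing_grip below 0.006 m and angle between the x axis of panel and the x axis of battery_box, either way round below 0.09 rad and angle between the z axis of panel and the z axis of battery_box, either way round below 0.04 rad and value of joint wing between -0.25 and 0.25 rad and z of panel in the frame of box_rim below 0.0015 m and value of joint seal above 0.0038 m and contact force between panel and battery_box above 5 N and contact force between the fingers and panel above 3 N and linear speed of panel below 0.02 m/s); the arm keeps its last pose, push and grip.
It fails at once if pencil cup disturbed (moved more than 20 mm) (distance of pencil_cup from where it was at the start of the episode above 0.02 m).
It fails at once if tray disturbed (moved more than 20 mm) (distance of tray from where it was at the start of the episode above 0.02 m).
It fails at once if binder clip disturbed (moved more than 20 mm) (distance of binder_clip from where it was at the start of the episode above 0.02 m).
It fails at once if compass disturbed (moved more than 20 mm) (distance of compass from where it was at the start of the episode above 0.02 m).
It also fails if it takes over 58 s, if anything falls off the work surface, if the arm or the gripper's body presses on something with over 40 N, if the wrist force passes 120 N, or if a joint passes its speed limit or range.

### The arm

A 7-joint arm with a two-finger parallel gripper is mounted at the origin on the work surface. World frame = base frame: x ahead of the robot, y to its left, z up, the work surface at z = 0. Lengths are in m, angles in rad, forces in N, time in s.
With the tool pointing down it reaches from about 0.375 to 0.925 m from the base axis. Payload 3.1 kg.
Tool frame: the origin (TCP) lies at the very end of the fingers, on their centre line; the grasp point (between the pads) lies behind it (ctrl.grip_depth is the z of the grasp point in the tool frame, in m); z points along the fingers, y is the line along which they close (so a half turn about z gives the same grasp; the last joint's range is limited). The gripper opens to 85 mm and grips with 20 to 120 N. Pads are 22 mm wide; open, the fingers measure 114 mm over their backs; the gripper's body (76 mm by 85 mm) begins 54 mm behind the grasp point. The pads swing forward as they close: fully open they stand 13 mm farther back than shut.
Start: joints at [1.237, 0.383, 0.044, 1.598, -0.018, 1.161, -0.05], TCP at [0.152, -0.632, 0.231] pointing down, gripper open.
Joint ranges: [-2.61, 2.61], [-0.41, 2.15], [-1.48, 1.57], [0, 2.5], [-1.57, 4.71], [0.05, 1.97], [-2.85, 2.85]. Speed limits (rad/s): [2.79, 2.79, 3.14, 3.14, 3.14, 3.14, 3.14].

### API

Orientations are given as [roll, pitch, yaw] about the fixed x, y, z axes, in that order (R = Rz(yaw) Ry(pitch) Rx(roll)).
In Python, from station import ctrl gives the robot as it stands. The module is installed in compiled form; this text tells all that it offers.
- The arm moves only by the tool move_arm, never from a script. Its argument "rows" is a list of rows, each an object of numbers: "claw": the closure, from 0 (fully open) to 1 (shut); "tx", "ty", "tz": the shift along the tool's x, y, z in m; "wx", "wy", "wz": the turn, a rotation vector about the tool's x, y, z in degrees. In form: [{"claw": .., "tx": .., "ty": .., "tz": .., "wx": .., "wy": .., "wz": ..}, ...]. A call has 1 to 10 rows; each row shifts and turns the commanded pose from where the row before left it, along the tool's axes as they then stand; what a row does not reach is not made up. A row lasts 1/8 s, in which the tool goes at most 62.5 mm and 10.7 degrees, less where a joint would pass 70% of its speed; a pose out of reach is approached as far as the arm can. A call is refused whole if a number of a shift passes 0.0625 or a number of a turn 10.7, either way. A call with a gripper value outside its range is refused whole. The fingers move at their own pace and stop on an object; "squeeze" is the grip in N (left out, the last holds). Time passes only in rows, so rows that do not move let the fingers close. It gives the time, the measured TCP pose, the force, the opening and the grip force at its end, in the units of the state.
- ctrl.get_obs(): the state, without advancing time (a new reading comes with each control period).
- ctrl.camera(name): name is "scene" or "top"; returns a dict with "frame" (384x512x3 uint8, red, green, blue), "range_z" (384x512 float32, m along the optical axis (not along the pixel's ray), 0 where there is no reading), "fx", "fy", "cx", "cy" (pixels), "eye" and "attitude" of the camera in the world. Camera axes: x right, y up, looking along -z (the intrinsics and any distortion apply to the point x, -y, -z); pixel columns grow to the right and rows downward; lengths in m; the calibration is good to about 2 mm. A picture is of the moment at which its call begins.
- ctrl.hand_in(): hands the job in; it is judged then, once.
The state is a dict: "time": time; "joints": joint angles; "qd": joint speeds; "joint_efforts": joint torques, N m; "ee_pos": TCP position; "orientation": TCP orientation; "contact_force": force on the tool from outside, world axes, zero at the start; "torque": the same for the moment, N m; "finger_gap": opening from 0.0 (shut) to 1.0 (fully open); "finger_force": force on a finger pad.
Only numpy, scipy, OpenCV 4.12 (cv2) and the standard library are available. Lean on these libraries where they do the work, as an engineer would, in place of code of your own. Each camera call takes 0.05 s, during which the arm holds its last target. There are 200 camera calls.

## Working session

There is one attempt and no reset: what is moved stays moved. The work goes in short steps, Python scripts to look and compute and a tool call to move; the robot and the scene stay as the last step left them, time stands still between calls to the robot, and variables do not carry over. Pictures are saved under pics/ and viewed, at most 10 in all, crops included, and the job is handed in when it is done.

Besides the shell and the picture viewer there is one more tool, called as a command line: name --argument value ..., lists and objects as JSON in quotes. move_arm: Moves the arm, as the interface text tells. Its arguments: {"type":"object","properties":{"rows":{"type":"array","items":{"type":"object","properties":{"claw":{"type":"number"},"tx":{"type":"number"},"ty":{"type":"number"},"tz":{"type":"number"},"wx":{"type":"number"},"wy":{"type":"number"},"wz":{"type":"number"}}}},"squeeze":{"type":"number"}},"required":["rows"]}

```bash
mkdir -p pics; ls; cat > h.py <<'E'
import numpy as np, cv2, pickle
from station import ctrl
from scipy.spatial.transform import Rotation as R
def cam(n):
    c=ctrl.camera(n); return c
def save(n,tag):
    c=cam(n); pickle.dump(c,open(f'{tag}.pkl','wb'))
    cv2.imwrite(f'pics/{tag}.png',c['frame'][:,:,::-1]); return c
def load(tag): return pickle.load(open(f'{tag}.pkl','rb'))
def att(c):
    a=np.array(c['attitude'])
    return a if a.shape==(3,3) else R.from_euler('xyz',a).as_matrix()
def cloud(c):
    z=c['range_z'];h,w=z.shape;u,v=np.meshgrid(np.arange(w),np.arange(h))
    P=np.stack([(u-c['cx'])/c['fx']*z,-(v-c['cy'])/c['fy']*z,-z],-1)
    W=P@att(c).T+np.array(c['eye']); W[z==0]=np.nan; return W
E
python3 - <<'E'
from h import *
for n in('scene','top'):
    c=save(n,n+'0'); print({k:(v if k not in('frame','range_z') else v.shape) for k,v in c.items()})
a=load('scene0')['frame'];b=load('top0')['frame']
print(ctrl.get_obs(), ctrl.grip_depth)
E
```

```text
pics
{'frame': (384, 512, 3), 'range_z': (384, 512), 'fx': 372.01697220281415, 'fy': 372.01697220281415, 'cx': 249.394368583519, 'cy': 195.77340900866062, 'eye': array([0.90265993, 0.47498172, 0.66865861]), 'attitude': array([ 0.85114544, -0.009182  ,  2.59013011])}
{'frame': (384, 512, 3), 'range_z': (384, 512), 'fx': 475.52638729154774, 'fy': 475.52638729154774, 'cx': 262.2545023244996, 'cy': 190.2838947005672, 'eye': array([ 0.3762425 , -0.09863597,  1.38083451]), 'attitude': array([ 0.11964573,  0.00289713, -1.57031045])}
{'time': 0.1, 'joints': array([ 1.23719553,  0.38377621,  0.04384062,  1.59942915, -0.01787394,
        1.16122602, -0.04989036]), 'qd': array([-0.00150001, -0.00148573, -0.00026974, -0.00339308, -0.00032571,
       -0.00023004, -0.00056234]), 'joint_efforts': array([ 2.57323183e-03, -4.34728503e+01,  1.02946244e+00, -2.50453252e+01,
        1.09128459e-02,  5.49388875e-03, -9.14378973e-06]), 'ee_pos': array([ 0.151639  , -0.63117016,  0.22999237]), 'orientation': array([-3.13915108e+00,  1.54418237e-04,  2.35896997e-01]), 'contact_force': array([-0.06968318,  0.66177375,  0.43939893]), 'torque': array([-0.00490902, -0.01082115,  0.04820198]), 'finger_force': 0.0, 'finger_gap': 0.9980444067472728} -0.0187
```

View pics/top0.png

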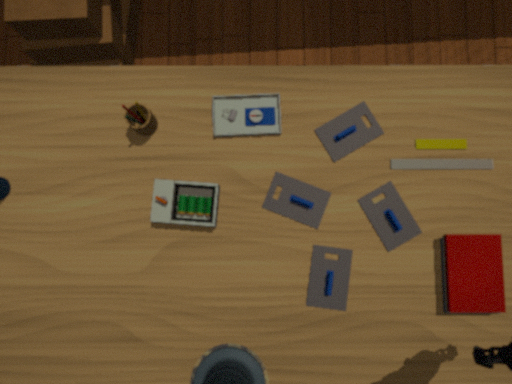

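View pics/scene0.png

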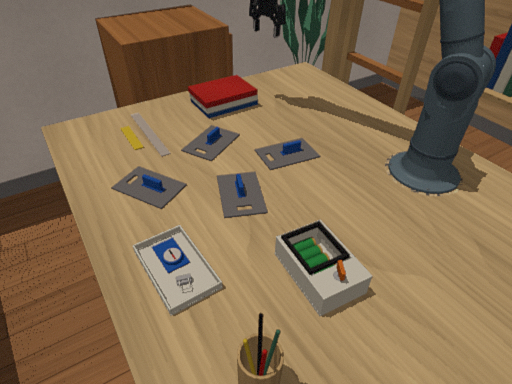

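The top view shows the box at (185,204) with the fastener at its left (world +y) end. There are four panel look-alikes, at (297,200), (349,131), (389,216) and (329,278). Robot-left is image-left, so the target is the one at (297,200), with its slot at (280,190). I'll measure next and confirm it in a crop.

```bash
cat > m.py <<'E'
from h import *
def rect(P): 
    (c,s,a)=cv2.minAreaRect((P[:,:2]*1000).astype(np.float32)); return np.round(c,1),np.round(s,1),round(a,1)
E
python3 - <<'E'
from m import *
for t in('top0','scene0'):
    c=load(t);W=cloud(c);f=c['frame'];hsv=cv2.cvtColor(f,cv2.COLOR_RGB2HSV)
    H,S,V=[hsv[...,i].astype(int) for i in range(3)]
    print(t,'desk z',np.nanmedian(W[...,2]))
    def comps(m,name,mn):
        n,l,st,ce=cv2.connectedComponentsWithStats(m.astype(np.uint8))
        for i in range(1,n):
            if st[i,4]<mn: continue
            P=W[l==i];P=P[~np.isnan(P[:,0])]
            if len(P)<5: continue
            print(name,np.round(ce[i]),st[i,4],'rect',*rect(P),'mean',np.round(P.mean(0),4),'z',np.round(np.percentile(P[:,2],[5,50,95]),4))
    X=W[...,0];ok=(X>0.1)&(X<0.75)&(abs(W[...,1])<.5)
    comps((H>100)&(H<130)&(S>130)&ok,'blue',20)
    comps((S<60)&(V>50)&(V<150)&(W[...,2]<.02)&ok,'grey',300)
    comps((H<15)&(S>150)&(V>120)&(W[...,2]>.04)&(W[...,2]<.12)&ok,'orange',5)
    comps((W[...,2]>.05)&(W[...,2]<.07)&ok&(X<.5),'rim',100)
c=load('top0')['frame'];d=load('scene0')['frame']
a=cv2.resize(c[155:245,140:360],(792,324),interpolation=cv2.INTER_CUBIC)
b=cv2.resize(d[150:320,200:390],(302,270),interpolation=cv2.INTER_CUBIC)
e=cv2.resize(c[170:240,140:230],(347,270),interpolation=cv2.INTER_CUBIC)
o=np.zeros((594,792,3),np.uint8);o[:324]=a;o[324:,:302]=b;o[324:,310:657]=e
cv2.imwrite('pics/crop.png',o[:,:,::-1])
E
```

```text
top0 desk z -1.9858217690349456e-05
blue [260. 122.] 87 rect [743.6 -87.8] [83.  12.7] 90.0 mean [ 0.7438 -0.0876  0.0098] z [0.0053 0.0099 0.0157]
blue [345. 133.] 117 rect [ 709.  -337.4] [13.  65.4] 28.7 mean [ 0.7062 -0.3341  0.0305] z [0.0062 0.0357 0.0418]
blue [301. 201.] 134 rect [ 507.1 -206.4] [66.7 14.3] 69.1 mean [ 0.5068 -0.2054  0.0288] z [0.0061 0.0357 0.0412]
blue [393. 220.] 166 rect [ 453.9 -467.2] [64.9 17.3] 29.1 mean [ 0.4541 -0.4656  0.026 ] z [0.0059 0.031  0.0409]
blue [329. 283.] 142 rect [ 277.4 -281.5] [13.9 65.7] 81.2 mean [ 0.2784 -0.2806  0.0269] z [0.0057 0.034  0.041 ]
grey [243. 128.] 723 rect [726.6 -48.1] [ 47.1 196.7] 0.2 mean [ 0.728  -0.0384  0.0055] z [-0.0003  0.0046  0.0171]
grey [346. 136.] 1424 rect [ 717.8 -349.5] [109.9 171.1] 30.3 mean [ 0.7022 -0.3417  0.0057] z [0.0009 0.0056 0.0104]
grey [297. 200.] 1863 rect [ 514.2 -193.4] [169.8 110.5] 68.7 mean [ 0.5132 -0.1949  0.0054] z [0.0007 0.0055 0.0099]
grey [385. 214.] 1517 rect [ 467.3 -460.8] [169.8 110.3] 28.7 mean [ 0.4713 -0.449   0.0058] z [0.0009 0.0058 0.0105]
grey [329. 278.] 1990
[... 1030 characters left out ...]
.0056 0.0078]
grey [286. 155.] 892 rect [ 293.5 -281.5] [114.7 174.4] 81.2 mean [ 0.3024 -0.2739  0.0055] z [0.0031 0.0056 0.0076]
grey [156. 188.] 987 rect [ 718.1 -348.7] [112.1 178.5] 29.2 mean [ 0.7031 -0.3296  0.0055] z [0.0034 0.0056 0.0075]
grey [241. 195.] 1487 rect [ 515.2 -190.7] [173.6 112.2] 68.6 mean [ 0.5191 -0.183   0.0054] z [0.0034 0.0055 0.0075]
grey [317. 291.] 482 rect [545.5 150.3] [100.  213.6] 29.4 mean [0.5413 0.1648 0.0107] z [0.0021 0.0108 0.0189]
orange [341. 267.] 62 rect [508.  184.9] [33.4  7.5] 61.1 mean [0.5087 0.1855 0.0891] z [0.0862 0.0891 0.0909]
rim [342. 255.] 1124 rect [473.7 128. ] [181.6  63.5] 85.9 mean [0.4664 0.1461 0.0611] z [0.0553 0.0608 0.0661]
```

View pics/crop.png

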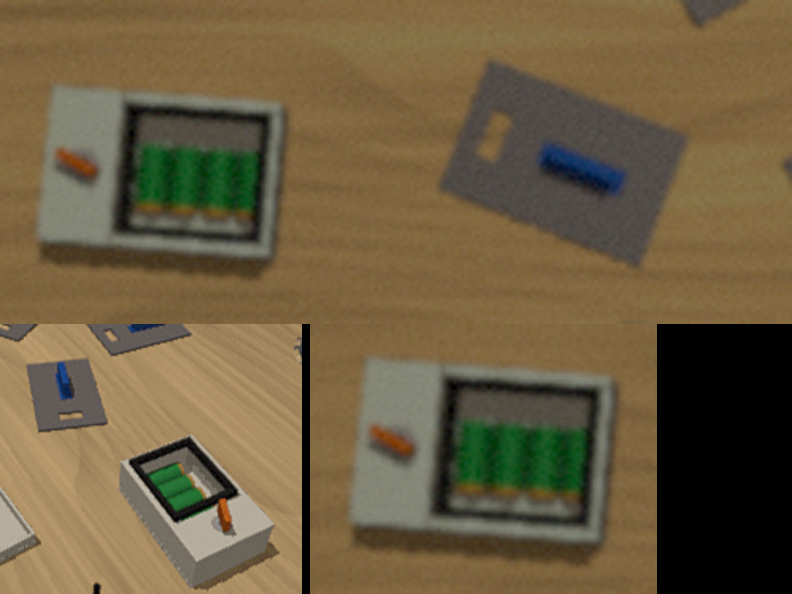

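The crop confirms it: the panel at (297,200) has its slot at its left (+y) end, and the wing lies about 60° from world x. I'll refine the box pose next.

```bash
python3 - <<'E'
from m import *
for t in('top0','scene0'):
    c=load(t);W=cloud(c);f=c['frame'];hsv=cv2.cvtColor(f,cv2.COLOR_RGB2HSV)
    H,S,V=[hsv[...,i].astype(int) for i in range(3)]
    near=(abs(W[...,0]-.475)<.1)&(abs(W[...,1]-.125)<.12)
    for lo,hi,nm in((.054,.070,'rim+seal'),(.056,.0635,'rim')):
        m=near&(W[...,2]>lo)&(W[...,2]<hi)
        P=W[m];r=rect(P);print(t,nm,m.sum(),*r,np.median(P[:,2]))
        bp=cv2.boxPoints((tuple(r[0]),tuple(r[1]),r[2]));print(bp.round(1).tolist())
    wh=near&(W[...,2]>.05)&(S<60)&(V>130)
    P=W[wh];print('white',*rect(P),np.median(P[:,2]))
    gr=near&(H>45)&(H<80)&(S>120); P=W[gr];print('green',*rect(P),P.mean(0))
    bl=near&(V<60)&(W[...,2]>.057); P=W[bl];print('seal',bl.sum(),*rect(P),np.median(P[:,2]))
    m=near&(W[...,2]>.073); P=W[m];print('tall',m.sum(),*rect(P),P.mean(0))
    m=near&(H<18)&(S>140)&(W[...,2]>.07); P=W[m];print('orange',m.sum(),*rect(P),P.mean(0))
    m2=(P[:,2]>.083);_,vx=None,cv2.fitLine((P[m2][:,:2]*1000).astype(np.float32),cv2.DIST_L2,0,.1,.1).ravel();print('line',vx,np.degrees(np.arctan2(vx[1],vx[0])))
    # panel slot: hole in grey
    PW=W[(abs(W[...,0]-.514)<.12)&(abs(W[...,1]+.193)<.12)&(H>100)&(H<130)&(S>130)]
    P=PW[PW[:,2]>.030];print('handle top',len(P),*rect(P),P.mean(0))
E
```

```text
top0 rim+seal 1584 [501.7 123.3] [181.2 120.5] 85.5 0.06112647076205935
[[434.5, 37.70000076293945], [554.7000122070312, 28.299999237060547], [568.9000244140625, 208.89999389648438], [448.70001220703125, 218.3000030517578]]
top0 rim 1107 [501.7 123.3] [181.2 120.4] 85.6 0.060172242451400626
[[434.70001220703125, 37.599998474121094], [554.7999877929688, 28.299999237060547], [568.7000122070312, 209.0], [448.6000061035156, 218.3000030517578]]
white [504. 132.] [163.3 116.1] 85.3 0.060026790914369244
green [500.4  97.6] [103.5  48. ] 83.6 [0.499117   0.09793993 0.03002932]
seal 322 [499.7  96.8] [110.   99.1] 85.9 0.06506206609991505
tall 47 [484.7 144.1] [122.6   8.8] 60.9 [0.50428425 0.17963567 0.08744717]
orange 33 [505.1 182.3] [31.   7.3] 63.4 [0.5050481  0.18192842 0.0888361 ]
line [4.8068312e-01 8.7689435e-01 5.0503519e+02 1.8197450e+02] 61.26997
handle top 87 [ 508.  -207.9] [59.3 11.6] 68.3 [ 0.50765621 -0.20756488  0.03752342]
scene0 rim+seal 2656 [502.3 125.4] [181.1 122.1] 85.2 0.06077371643945029
[[433.8999938964844, 40.29999923706055], [555.5999755859375, 30.100000381469727], [570.7000122070312, 210.5], [449.0, 220.6999969482422]]
scene0 rim 1961 [502.3 125.5] [180.8 121.5] 85.6 0.06041729098720017
[[434.79998779296875, 40.0], [555.9000244140625, 30.700000762939453], [569.7999877929688, 211.0], [448.70001220703125, 220.3000030517578]]
white [502.7 125.7] [180.3 121.1] 85.7 0.06044915425636388
green [502.5 100.9] [111.7  88.1] 79.7 [0.50184126 0.09329168 0.03278777]
seal 704 [501.7  98.8] [111.5 101.6] 84.7 0.06462496058923489
tall 120 [507.9 185.3] [34.9  9.3] 61.0 [0.51002208 0.18702653 0.08531124]
orange 117 [508.7 184.8] [35.   8.4] 63.3 [0.51067944 0.18721194 0.08423329]
line [4.7982112e-01 8.7736636e-01 5.0943311e+02 1.8607378e+02] 61.32628
handle top 69 [ 510.2 -203.6] [57.  11.1] 69.6 [ 0.51162493 -0.20107959  0.03647733]
```

```bash
cat > g.py <<'E'
import sys; from h import *
# usage: g.py x y z yawdeg n -> tool-frame rows from measured pose
x,y,z,yw,n=map(float,sys.argv[1:6]); n=int(n)
o=ctrl.get_obs();p=np.array(o['ee_pos']);Rm=R.from_euler('xyz',o['orientation'])
Rt=R.from_euler('xyz',[np.pi,0,np.radians(yw)])
d=np.array([x,y,z])-p; rv=(Rm.inv()*Rt).as_rotvec()
print('pose',p.round(4),np.degrees(o['orientation']).round(2),'d',d.round(4),'rv',np.degrees(rv).round(2),'j',np.round(o['joints'],2),'t',o['time'])
for k in range(n):
    s=(Rm*R.from_rotvec(rv*k/n)).inv().apply(d/n)*1000
    print(k,s.round(1),np.degrees(rv/n).round(2))
E
python3 g.py 0.507 0.184 0.20 62 20
```

```text
pose [ 0.1516 -0.6312  0.23  ] [-1.7986e+02  1.0000e-02  1.3520e+01] d [ 0.3554  0.8152 -0.03  ] rv [ -0.14  -0.05 -48.48] j [ 1.24  0.38  0.04  1.6  -0.02  1.16 -0.05] t 0.1
0 [ 26.8 -35.5   1.6] [-0.01 -0.   -2.42]
1 [ 28.3 -34.3   1.6] [-0.01 -0.   -2.42]
2 [ 29.7 -33.1   1.6] [-0.01 -0.   -2.42]
3 [ 31.1 -31.8   1.6] [-0.01 -0.   -2.42]
4 [ 32.4 -30.5   1.6] [-0.01 -0.   -2.42]
5 [ 33.7 -29.1   1.6] [-0.01 -0.   -2.42]
6 [ 34.9 -27.6   1.6] [-0.01 -0.   -2.42]
7 [ 36.  -26.1   1.5] [-0.01 -0.   -2.42]
8 [ 37.1 -24.6   1.5] [-0.01 -0.   -2.42]
9 [ 38.1 -23.    1.5] [-0.01 -0.   -2.42]
10 [ 39.  -21.3   1.5] [-0.01 -0.   -2.42]
11 [ 39.9 -19.7   1.5] [-0.01 -0.   -2.42]
12 [ 40.7 -18.    1.5] [-0.01 -0.   -2.42]
13 [ 41.4 -16.2   1.5] [-0.01 -0.   -2.42]
14 [ 42.  -14.5   1.5] [-0.01 -0.   -2.42]
15 [ 42.6 -12.7   1.5] [-0.01 -0.   -2.42]
16 [ 43.1 -10.9   1.5] [-0.01 -0.   -2.42]
17 [43.5 -9.   1.5] [-0.01 -0.   -2.42]
18 [43.9 -7.2  1.5] [-0.01 -0.   -2.42]
19 [44.1 -5.3  1.5] [-0.01 -0.   -2.42]
```

move_arm --rows '[{"tx": 0.037,"ty": -0.02},{"tx": 0.037,"ty": -0.02},{"tx": 0.037,"ty": -0.02},{"tx": 0.037,"ty": -0.02},{"tx": 0.037,"ty": -0.02},{"tx": 0.037,"ty": -0.02},{"tx": 0.037,"ty": -0.02},{"tx": 0.037,"ty": -0.02}]'

```text
invalid input at $.rows[0]: expected keys claw, tx, ty, tz, wx, wy, wz
```

```bash
python3 g.py 0.507 0.184 0.14 62 16|grep -v "^[1-9]*[13579] "
```

```text
pose [ 0.1516 -0.6312  0.23  ] [-1.7986e+02  1.0000e-02  1.3520e+01] d [ 0.3554  0.8152 -0.09  ] rv [ -0.14  -0.05 -48.48] j [ 1.24  0.38  0.04  1.6  -0.02  1.16 -0.05] t 0.1
0 [ 33.5 -44.3   5.7] [-0.01 -0.   -3.03]
2 [ 38.  -40.5   5.7] [-0.01 -0.   -3.03]
4 [ 42.1 -36.3   5.7] [-0.01 -0.   -3.03]
6 [ 45.7 -31.7   5.7] [-0.01 -0.   -3.03]
8 [ 48.8 -26.7   5.7] [-0.01 -0.   -3.03]
10 [ 51.3 -21.4   5.7] [-0.01 -0.   -3.03]
12 [ 53.3 -15.8   5.6] [-0.01 -0.   -3.03]
14 [ 54.6 -10.1   5.6] [-0.01 -0.   -3.03]
```

All keys are required in every row.

move_arm --rows '[{"claw": 0,"tx": 0.037,"ty": -0.02,"tz": 0,"wx": 0,"wy": 0,"wz": 0},{"claw": 0,"tx": 0.037,"ty": -0.02,"tz": 0,"wx": 0,"wy": 0,"wz": 0},{"claw": 0,"tx": 0.037,"ty": -0.02,"tz": 0,"wx": 0,"wy": 0,"wz": 0},{"claw": 0,"tx": 0.037,"ty": -0.02,"tz": 0,"wx": 0,"wy": 0,"wz": 0},{"claw": 0,"tx": 0.037,"ty": -0.02,"tz": 0,"wx": 0,"wy": 0,"wz": 0},{"claw": 0,"tx": 0.037,"ty": -0.02,"tz": 0,"wx": 0,"wy": 0,"wz": 0},{"claw": 0,"tx": 0.037,"ty": -0.02,"tz": 0,"wx": 0,"wy": 0,"wz": 0},{"claw": 0,"tx": 0.037,"ty": -0.02,"tz": 0,"wx": 0,"wy": 0,"wz": 0}]'

```text
time: 1.1
ee_pos: [0.4028, -0.406, 0.2307]
orientation: [-3.141, 0.001, 0.236]
contact_force: [0.1, -0.8, -0.8]
finger_gap: 1.001
finger_force: 0.0
```

```bash
python3 g.py 0.507 0.184 0.16 62 20|grep -v "^[0-9]*[13579] "
```

```text
pose [ 0.4028 -0.406   0.2307] [-1.7995e+02  4.0000e-02  1.3510e+01] d [ 0.1042  0.59   -0.0707] rv [-6.000e-02  1.000e-02 -4.849e+01] j [ 0.83  0.24 -0.13  1.78  0.04  1.12 -0.65] t 1.1
0 [ 12.  -27.5   3.6] [-0.    0.   -2.42]
2 [ 14.2 -26.4   3.5] [-0.    0.   -2.42]
4 [ 16.4 -25.1   3.5] [-0.    0.   -2.42]
6 [ 18.5 -23.6   3.5] [-0.    0.   -2.42]
8 [ 20.4 -21.9   3.5] [-0.    0.   -2.42]
10 [ 22.2 -20.1   3.5] [-0.    0.   -2.42]
12 [ 23.8 -18.2   3.5] [-0.    0.   -2.42]
14 [ 25.3 -16.1   3.5] [-0.    0.   -2.42]
16 [ 26.5 -13.9   3.5] [-0.    0.   -2.42]
18 [ 27.6 -11.6   3.5] [-0.    0.   -2.42]
```

move_arm --rows '[{"claw": 0.55,"tx": 0.025,"ty": -0.0545,"tz": 0.007,"wx": 0,"wy": 0,"wz": -4.85},{"claw": 0.55,"tx": 0.029,"ty": -0.052,"tz": 0.007,"wx": 0,"wy": 0,"wz": -4.85},{"claw": 0.55,"tx": 0.034,"ty": -0.049,"tz": 0.007,"wx": 0,"wy": 0,"wz": -4.85},{"claw": 0.55,"tx": 0.038,"ty": -0.046,"tz": 0.007,"wx": 0,"wy": 0,"wz": -4.85},{"claw": 0.55,"tx": 0.042,"ty": -0.043,"tz": 0.007,"wx": 0,"wy": 0,"wz": -4.85},{"claw": 0.55,"tx": 0.045,"ty": -0.039,"tz": 0.007,"wx": 0,"wy": 0,"wz": -4.85},{"claw": 0.55,"tx": 0.048,"ty": -0.0355,"tz": 0.007,"wx": 0,"wy": 0,"wz": -4.85},{"claw": 0.55,"tx": 0.051,"ty": -0.031,"tz": 0.007,"wx": 0,"wy": 0,"wz": -4.85},{"claw": 0.55,"tx": 0.0535,"ty": -0.027,"tz": 0.007,"wx": 0,"wy": 0,"wz": -4.85},{"claw": 0.55,"tx": 0.0555,"ty": -0.022,"tz": 0.007,"wx": 0,"wy": 0,"wz": -4.85}]'

```text
time: 2.35
ee_pos: [0.5183, 0.1802, 0.1607]
orientation: [3.142, 0.001, 1.084]
contact_force: [0.6, -0.9, -0.3]
finger_gap: 0.451
finger_force: 0.0
```

```bash
python3 g.py 0.507 0.184 0.16 62 1; python3 -c "
from h import *
save('scene','s1');c=load('s1')['frame'];cv2.imwrite('pics/s1c.png',cv2.resize(c[130:330,220:420],(600,600))[:,:,::-1])"
```

```text
pose [0.5183 0.1802 0.1607] [1.800e+02 3.000e-02 6.213e+01] d [-0.0113  0.0038 -0.0007] rv [0.   0.03 0.13] j [ 0.13  0.34 -0.63  1.88  0.23  1.   -1.09] t 2.35
0 [ -1.9 -11.8   0.7] [0.   0.03 0.13]
```

View pics/s1c.png

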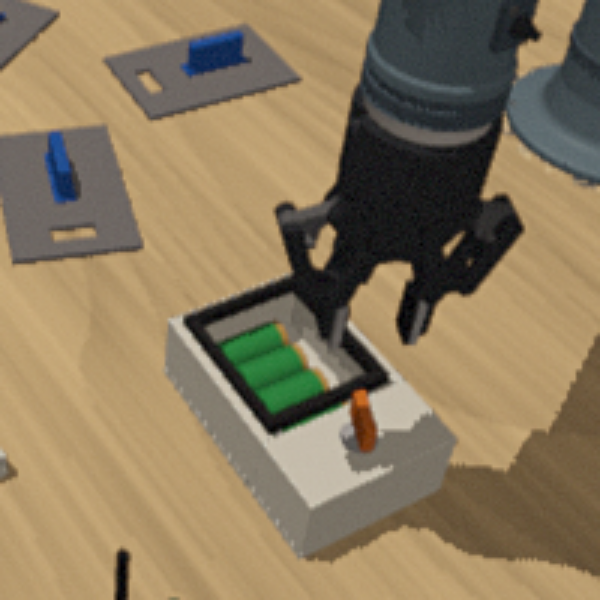

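The gripper hangs over the fastener, with its fingers straddling the wing direction; the wing is at crop (363,420). Next I align and descend.

move_arm --rows '[{"claw": 0.6,"tx": -0.002,"ty": -0.012,"tz": 0.02,"wx": 0,"wy": 0,"wz": 0},{"claw": 0.6,"tx": 0,"ty": 0,"tz": 0.02,"wx": 0,"wy": 0,"wz": 0},{"claw": 0.6,"tx": 0,"ty": 0,"tz": 0.02,"wx": 0,"wy": 0,"wz": 0},{"claw": 0.6,"tx": 0,"ty": 0,"tz": 0.01,"wx": 0,"wy": 0,"wz": 0},{"claw": 0.6,"tx": 0,"ty": 0,"tz": 0,"wx": 0,"wy": 0,"wz": 0}]'

```text
time: 3.02
ee_pos: [0.5063, 0.1818, 0.0902]
orientation: [-3.14, 0.001, 1.081]
contact_force: [0.3, 0.8, 0.1]
finger_gap: 0.396
finger_force: 0.0
```

```bash
python3 g.py 0.507 0.184 0.066 62 1
```

```text
pose [0.5063 0.1818 0.0902] [-1.7992e+02  8.0000e-02  6.1950e+01] d [ 0.0007  0.0022 -0.0242] rv [-0.08  0.08 -0.06] j [ 0.09  0.42 -0.6   1.95  0.31  0.86 -1.16] t 3.025
0 [ 2.3 -0.4 24.2] [-0.08  0.08 -0.06]
```

move_arm --rows '[{"claw": 0.6,"tx": 0.002,"ty": -0.0005,"tz": 0.012,"wx": 0,"wy": 0,"wz": 0},{"claw": 0.6,"tx": 0,"ty": 0,"tz": 0.012,"wx": 0,"wy": 0,"wz": 0},{"claw": 0.6,"tx": 0,"ty": 0,"tz": 0,"wx": 0,"wy": 0,"wz": 0},{"claw": 1,"tx": 0,"ty": 0,"tz": 0,"wx": 0,"wy": 0,"wz": 0},{"claw": 1,"tx": 0,"ty": 0,"tz": 0,"wx": 0,"wy": 0,"wz": 0},{"claw": 1,"tx": 0,"ty": 0,"tz": 0,"wx": 0,"wy": 0,"wz": 0},{"claw": 1,"tx": 0,"ty": 0,"tz": 0,"wx": 0,"wy": 0,"wz": 0},{"claw": 1,"tx": 0,"ty": 0,"tz": 0,"wx": 0,"wy": 0,"wz": 0}]' --squeeze 20

```text
time: 4.03
ee_pos: [0.5074, 0.1849, 0.0676]
orientation: [3.141, -0.0, 1.082]
contact_force: [-0.5, 0.5, 1.6]
finger_gap: 0.101
finger_force: 23.8
```

```bash
python3 g.py 0.507 0.184 0.066 62 1
```

```text
pose [0.5074 0.1849 0.0676] [ 1.7999e+02 -2.0000e-02  6.2010e+01] d [-0.0004 -0.0009 -0.0016] rv [ 0.01 -0.02  0.01] j [ 0.07  0.46 -0.58  1.96  0.34  0.82 -1.19] t 4.025
0 [-1.   0.1  1.6] [ 0.01 -0.02  0.01]
```

move_arm --rows '[{"claw": 1,"tx": 0,"ty": 0,"tz": 0,"wx": 0,"wy": 0,"wz": 8.3},{"claw": 1,"tx": 0,"ty": 0,"tz": 0,"wx": 0,"wy": 0,"wz": 8.3},{"claw": 1,"tx": 0,"ty": 0,"tz": 0,"wx": 0,"wy": 0,"wz": 8.3},{"claw": 1,"tx": 0,"ty": 0,"tz": 0,"wx": 0,"wy": 0,"wz": 8.3},{"claw": 1,"tx": 0,"ty": 0,"tz": 0,"wx": 0,"wy": 0,"wz": 8.3},{"claw": 1,"tx": 0,"ty": 0,"tz": 0,"wx": 0,"wy": 0,"wz": 8.3},{"claw": 1,"tx": 0,"ty": 0,"tz": 0,"wx": 0,"wy": 0,"wz": 8.3},{"claw": 1,"tx": 0,"ty": 0,"tz": 0,"wx": 0,"wy": 0,"wz": 8.3},{"claw": 1,"tx": 0,"ty": 0,"tz": 0,"wx": 0,"wy": 0,"wz": 0},{"claw": 1,"tx": 0,"ty": 0,"tz": 0,"wx": 0,"wy": 0,"wz": 0}]'

```text
time: 5.28
ee_pos: [0.5073, 0.185, 0.0676]
orientation: [-3.141, -0.0, -0.074]
contact_force: [-0.7, 0.9, 2.6]
finger_gap: 0.1
finger_force: 24.1
```

```bash
python3 g.py 0.507 0.184 0.066 -4.4 1; python3 -c "
from h import *
print(ctrl.get_obs()['contact_force'])"
```

```text
pose [0.5073 0.185  0.0676] [-1.7998e+02 -1.0000e-02 -4.2500e+00] d [-0.0003 -0.001  -0.0016] rv [-0.02 -0.01  0.15] j [-0.13  0.41 -0.34  1.97  0.19  0.79 -2.23] t 5.275
0 [-0.2  1.   1.6] [-0.02 -0.01  0.15]
[-0.69977112  0.87731747  2.60691359]
```

move_arm --rows '[{"claw": 0.75,"tx": 0,"ty": 0,"tz": 0,"wx": 0,"wy": 0,"wz": 0},{"claw": 0.75,"tx": 0,"ty": 0,"tz": 0,"wx": 0,"wy": 0,"wz": 0},{"claw": 0.75,"tx": 0,"ty": 0,"tz": 0,"wx": 0,"wy": 0,"wz": 0},{"claw": 0.75,"tx": 0,"ty": 0,"tz": -0.015,"wx": 0,"wy": 0,"wz": 0},{"claw": 0.75,"tx": 0,"ty": 0,"tz": -0.03,"wx": 0,"wy": 0,"wz": 0},{"claw": 0.6,"tx": 0,"ty": 0,"tz": -0.035,"wx": 0,"wy": 0,"wz": 0},{"claw": 0.5,"tx": 0,"ty": 0,"tz": 0,"wx": 0,"wy": 0,"wz": 0}]'

```text
time: 6.15
ee_pos: [0.5104, 0.1861, 0.1518]
orientation: [-3.138, -0.008, -0.076]
contact_force: [-0.2, 0.1, 0.9]
finger_gap: 0.502
finger_force: 0.0
```

```bash
python3 g.py 0.5093 -0.206 0.15 68.7 10
```

```text
pose [0.5104 0.1861 0.1518] [-179.8    -0.46   -4.38] d [-0.0011 -0.3921 -0.0018] rv [  0.12  -0.53 -73.08] j [-0.1   0.29 -0.37  1.92  0.13  0.94 -2.18] t 6.15
0 [ 2.9 39.1  0.1] [ 0.01 -0.05 -7.31]
1 [-2.1 39.2  0.1] [ 0.01 -0.05 -7.31]
2 [-7.1 38.6  0.1] [ 0.01 -0.05 -7.31]
3 [-11.9  37.4   0.1] [ 0.01 -0.05 -7.31]
4 [-16.6  35.5   0.1] [ 0.01 -0.05 -7.31]
5 [-21.   33.1   0.1] [ 0.01 -0.05 -7.31]
6 [-25.   30.2   0.1] [ 0.01 -0.05 -7.31]
7 [-28.6  26.8   0.1] [ 0.01 -0.05 -7.31]
8 [-31.8  22.9   0.1] [ 0.01 -0.05 -7.31]
9 [-34.5  18.7   0.2] [ 0.01 -0.05 -7.31]
```

move_arm --rows '[{"claw": 0.5,"tx": 0.003,"ty": 0.039,"tz": 0,"wx": 0,"wy": 0,"wz": -7.3},{"claw": 0.5,"tx": -0.002,"ty": 0.039,"tz": 0,"wx": 0,"wy": 0,"wz": -7.3},{"claw": 0.5,"tx": -0.007,"ty": 0.0385,"tz": 0,"wx": 0,"wy": 0,"wz": -7.3},{"claw": 0.5,"tx": -0.012,"ty": 0.0375,"tz": 0,"wx": 0,"wy": 0,"wz": -7.3},{"claw": 0.5,"tx": -0.0165,"ty": 0.0355,"tz": 0,"wx": 0,"wy": 0,"wz": -7.3},{"claw": 0.5,"tx": -0.021,"ty": 0.033,"tz": 0,"wx": 0,"wy": 0,"wz": -7.3},{"claw": 0.5,"tx": -0.025,"ty": 0.03,"tz": 0,"wx": 0,"wy": 0,"wz": -7.3},{"claw": 0.5,"tx": -0.0285,"ty": 0.027,"tz": 0,"wx": 0,"wy": 0,"wz": -7.3},{"claw": 0.5,"tx": -0.032,"ty": 0.023,"tz": 0,"wx": 0,"wy": 0,"wz": -7.3},{"claw": 0.5,"tx": -0.0345,"ty": 0.0185,"tz": 0,"wx": 0,"wy": 0,"wz": -7.3}]'

```text
time: 7.4
ee_pos: [0.5055, -0.2082, 0.1471]
orientation: [-3.141, -0.0, 1.202]
contact_force: [0.4, 0.2, -0.2]
finger_gap: 0.499
finger_force: 0.0
```

move_arm --rows '[{"claw": 0.5,"tx": 0,"ty": 0,"tz": 0,"wx": 0,"wy": 0,"wz": 0},{"claw": 0.5,"tx": 0,"ty": 0,"tz": 0,"wx": 0,"wy": 0,"wz": 0}]'

```text
time: 7.65
ee_pos: [0.5057, -0.2063, 0.147]
orientation: [-3.141, -0.001, 1.197]
contact_force: [0.0, -0.0, -0.2]
finger_gap: 0.497
finger_force: 0.0
```

```bash
python3 g.py 0.5093 -0.206 0.15 68.7 1; python3 - <<'E'
from m import *
for t in('top','scene'):
    c=save(t,t+'2');W=cloud(c);hsv=cv2.cvtColor(c['frame'],cv2.COLOR_RGB2HSV)
    H,S,V=[hsv[...,i].astype(int) for i in range(3)]
    near=(abs(W[...,0]-.475)<.1)&(abs(W[...,1]-.125)<.12)
    P=W[near&(W[...,2]>.054)&(W[...,2]<.07)];print('box',*rect(P))
    P=W[near&(H<18)&(S>140)&(W[...,2]>.07)];print('wing',len(P),*rect(P),P.mean(0))
    l=cv2.fitLine((P[:,:2]*1000).astype(np.float32),cv2.DIST_L2,0,.1,.1).ravel();print(np.degrees(np.arctan2(l[1],l[0])))
E
```

```text
pose [ 0.5057 -0.2063  0.147 ] [-1.7994e+02 -4.0000e-02  6.8580e+01] d [0.0036 0.0003 0.003 ] rv [-0.06 -0.04 -0.12] j [ 0.59  0.3  -0.32  1.91  0.12  0.95 -0.16] t 7.65
0 [ 1.6  3.2 -3. ] [-0.06 -0.04 -0.12]
box [501.8 123.3] [181.3 120.4] 85.6
wing 37 [505.9 182. ] [ 9.1 30.1] 84.3 [0.5058187  0.18211175 0.08761536]
-2.8538935
box [502.4 125. ] [181.7 121.9] 85.4
wing 131 [509.1 186.2] [ 7.7 31.6] 85.6 [0.51077858 0.18719129 0.08322542]
-6.5369263
```

move_arm --rows '[{"claw": 0.5,"tx": 0.0015,"ty": 0.003,"tz": 0.025,"wx": 0,"wy": 0,"wz": 0},{"claw": 0.5,"tx": 0,"ty": 0,"tz": 0.035,"wx": 0,"wy": 0,"wz": 0},{"claw": 0.5,"tx": 0,"ty": 0,"tz": 0.03,"wx": 0,"wy": 0,"wz": 0},{"claw": 0.5,"tx": 0,"ty": 0,"tz": 0.01,"wx": 0,"wy": 0,"wz": 0},{"claw": 0.5,"tx": 0,"ty": 0,"tz": 0,"wx": 0,"wy": 0,"wz": 0}]'

```text
time: 8.38
ee_pos: [0.5093, -0.2057, 0.047]
orientation: [-3.14, -0.0, 1.199]
contact_force: [-0.5, -0.1, -0.6]
finger_gap: 0.504
finger_force: 0.0
```

```bash
python3 g.py 0.5093 -0.206 0.0105 68.7 1
```

```text
pose [ 0.5093 -0.2057  0.047 ] [-1.7993e+02 -2.0000e-02  6.8700e+01] d [ 0.     -0.0003 -0.0365] rv [-0.07 -0.02 -0.  ] j [ 0.56  0.46 -0.29  1.96  0.19  0.76 -0.21] t 8.375
0 [-0.3  0.2 36.5] [-0.07 -0.02 -0.  ]
```

move_arm --rows '[{"claw": 0.5,"tx": 0,"ty": 0,"tz": 0.018,"wx": 0,"wy": 0,"wz": 0},{"claw": 0.5,"tx": 0,"ty": 0,"tz": 0.018,"wx": 0,"wy": 0,"wz": 0},{"claw": 0.5,"tx": 0,"ty": 0,"tz": 0,"wx": 0,"wy": 0,"wz": 0},{"claw": 1,"tx": 0,"ty": 0,"tz": 0,"wx": 0,"wy": 0,"wz": 0},{"claw": 1,"tx": 0,"ty": 0,"tz": 0,"wx": 0,"wy": 0,"wz": 0},{"claw": 1,"tx": 0,"ty": 0,"tz": 0,"wx": 0,"wy": 0,"wz": 0},{"claw": 1,"tx": 0,"ty": 0,"tz": 0,"wx": 0,"wy": 0,"wz": 0},{"claw": 1,"tx": 0,"ty": 0,"tz": 0,"wx": 0,"wy": 0,"wz": 0}]' --squeeze 80

```text
time: 9.38
ee_pos: [0.5101, -0.2071, 0.0119]
orientation: [3.14, -0.0, 1.197]
contact_force: [0.2, -0.4, 3.4]
finger_gap: 0.12
finger_force: 79.8
```

```bash
python3 g.py 0.5093 -0.206 0.13 68.7 4; python3 - <<'E'
from m import *
for t in('top','scene'):
    c=save(t,t+'3');W=cloud(c);hsv=cv2.cvtColor(c['frame'],cv2.COLOR_RGB2HSV)
    H,S,V=[hsv[...,i].astype(int) for i in range(3)]
    m=(abs(W[...,0]-.514)<.13)&(abs(W[...,1]+.193)<.13)&(S<60)&(V>50)&(V<150)&(W[...,2]<.012)&(W[...,2]>.0)
    n,l,st,ce=cv2.connectedComponentsWithStats(m.astype(np.uint8))
    m=np.isin(l,[i for i in range(1,n) if st[i,4]>60]);P=W[m];print('panel',m.sum(),*rect(P))
E
```

```text
pose [ 0.5101 -0.2071  0.0119] [179.92  -0.    68.61] d [-0.0008  0.0011  0.1181] rv [ 0.08 -0.   -0.09] j [ 0.55  0.51 -0.28  1.96  0.21  0.69 -0.24] t 9.375
0 [  0.2  -0.2 -29.5] [ 0.02 -0.   -0.02]
1 [  0.2  -0.2 -29.5] [ 0.02 -0.   -0.02]
2 [  0.2  -0.3 -29.5] [ 0.02 -0.   -0.02]
3 [  0.2  -0.3 -29.5] [ 0.02 -0.   -0.02]
panel 585 [ 533.4 -146.2] [ 67.5 109.4] 68.5
panel 1333 [ 516.4 -190.7] [175.1 112. ] 68.8
```

move_arm --rows '[{"claw": 1,"tx": 0,"ty": 0,"tz": -0.01,"wx": 0,"wy": 0,"wz": 0},{"claw": 1,"tx": 0,"ty": 0,"tz": -0.03,"wx": 0,"wy": 0,"wz": 0},{"claw": 1,"tx": 0,"ty": 0,"tz": -0.04,"wx": 0,"wy": 0,"wz": 0},{"claw": 1,"tx": 0,"ty": 0,"tz": -0.04,"wx": 0,"wy": 0,"wz": 0},{"claw": 1,"tx": 0,"ty": 0,"tz": -0.01,"wx": 0,"wy": 0,"wz": 0},{"claw": 1,"tx": 0,"ty": 0,"tz": 0,"wx": 0,"wy": 0,"wz": 0}]'

```text
time: 10.22
ee_pos: [0.509, -0.2068, 0.1413]
orientation: [3.142, 0.0, 1.197]
contact_force: [-0.7, -0.7, -1.6]
finger_gap: 0.122
finger_force: 79.4
```

```bash
python3 g.py 0.5013 0.1091 0.14 85.6 10
```

```text
pose [ 0.509  -0.2068  0.1413] [1.800e+02 1.000e-02 6.861e+01] d [-0.0077  0.3159 -0.0013] rv [-0.000e+00  1.000e-02 -1.699e+01] j [ 0.59  0.32 -0.33  1.91  0.12  0.94 -0.17] t 10.225
0 [ 29.1 -12.2   0.1] [-0.   0.  -1.7]
1 [ 29.5 -11.4   0.1] [-0.   0.  -1.7]
2 [ 29.8 -10.5   0.1] [-0.   0.  -1.7]
3 [30.1 -9.6  0.1] [-0.   0.  -1.7]
4 [30.4 -8.7  0.1] [-0.   0.  -1.7]
5 [30.6 -7.8  0.1] [-0.   0.  -1.7]
6 [30.8 -6.9  0.1] [-0.   0.  -1.7]
7 [31.  -6.   0.1] [-0.   0.  -1.7]
8 [31.2 -5.   0.1] [-0.   0.  -1.7]
9 [31.3 -4.1  0.1] [-0.   0.  -1.7]
```

move_arm --rows '[{"claw": 1,"tx": 0.029,"ty": -0.012,"tz": 0,"wx": 0,"wy": 0,"wz": -1.7},{"claw": 1,"tx": 0.0295,"ty": -0.0115,"tz": 0,"wx": 0,"wy": 0,"wz": -1.7},{"claw": 1,"tx": 0.03,"ty": -0.0105,"tz": 0,"wx": 0,"wy": 0,"wz": -1.7},{"claw": 1,"tx": 0.03,"ty": -0.0095,"tz": 0,"wx": 0,"wy": 0,"wz": -1.7},{"claw": 1,"tx": 0.0305,"ty": -0.0085,"tz": 0,"wx": 0,"wy": 0,"wz": -1.7},{"claw": 1,"tx": 0.0305,"ty": -0.008,"tz": 0,"wx": 0,"wy": 0,"wz": -1.7},{"claw": 1,"tx": 0.031,"ty": -0.007,"tz": 0,"wx": 0,"wy": 0,"wz": -1.7},{"claw": 1,"tx": 0.031,"ty": -0.006,"tz": 0,"wx": 0,"wy": 0,"wz": -1.7},{"claw": 1,"tx": 0.031,"ty": -0.005,"tz": 0,"wx": 0,"wy": 0,"wz": -1.7},{"claw": 1,"tx": 0.0315,"ty": -0.004,"tz": 0,"wx": 0,"wy": 0,"wz": -1.7}]'

```text
time: 11.48
ee_pos: [0.5011, 0.1117, 0.1413]
orientation: [3.141, -0.0, 1.498]
contact_force: [0.9, 0.5, -1.5]
finger_gap: 0.125
finger_force: 79.3
```

move_arm --rows '[{"claw": 1,"tx": 0,"ty": 0,"tz": 0,"wx": 0,"wy": 0,"wz": 0},{"claw": 1,"tx": 0,"ty": 0,"tz": 0,"wx": 0,"wy": 0,"wz": 0}]'

```text
time: 11.72
ee_pos: [0.5014, 0.1093, 0.1412]
orientation: [-3.141, 0.001, 1.495]
contact_force: [-0.7, -0.1, -1.1]
finger_gap: 0.124
finger_force: 79.3
```

```bash
python3 g.py 0.5013 0.1091 0.13 85.6 1; python3 - <<'E'
from m import *
for t in('top','scene'):
    c=save(t,t+'4');W=cloud(c);hsv=cv2.cvtColor(c['frame'],cv2.COLOR_RGB2HSV)
    H,S,V=[hsv[...,i].astype(int) for i in range(3)]
    near=(abs(W[...,0]-.5)<.1)&(abs(W[...,1]-.125)<.13)
    m=near&(S<60)&(W[...,2]>.118)&(W[...,2]<.145)
    n,l,st,ce=cv2.connectedComponentsWithStats(m.astype(np.uint8))
    k=[i for i in range(1,n) if st[i,4]>60]; m=np.isin(l,k);P=W[m];print('panel',m.sum(),*rect(P),np.percentile(P[:,2],[5,50,95]))
    A=np.c_[P[:,:2],np.ones(len(P))];print('plane',np.linalg.lstsq(A,P[:,2],rcond=None)[0])
a=load('top4')['frame'][150:260,130:270];b=load('scene4')['frame'][150:330,240:420]
o=np.zeros((500,800,3),np.uint8);x=cv2.resize(a,(420,330));o[:330,:420]=x;o[:370,425:795]=cv2.resize(b,(370,370))
cv2.imwrite('pics/p4.png',o[:,:,::-1])
E
```

```text
pose [0.5014 0.1093 0.1412] [-1.7998e+02  5.0000e-02  8.5680e+01] d [-0.0001 -0.0002 -0.0112] rv [-0.02  0.05  0.08] j [ 0.2   0.28 -0.55  1.98  0.18  0.93 -0.52] t 11.725
0 [-0.2 -0.1 11.2] [-0.02  0.05  0.08]
panel 909 [496.6  69.8] [ 70.2 112.9] 87.0 [0.13024712 0.13415065 0.13833099]
plane [-0.006794   -0.00552348  0.13797202]
panel 2861 [504.1 124.3] [175.3 113.6] 86.4 [0.13256019 0.13453146 0.13607777]
plane [-0.00419    -0.00348014  0.13708407]
```

View pics/p4.png

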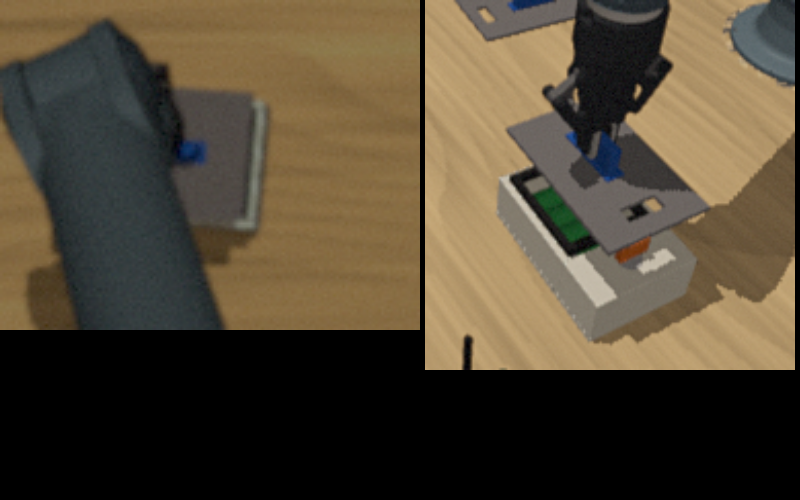

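The panel is level above the box, square to it, with the slot at crop (652,205) over the wing at (632,248). After a small correction I descend.

move_arm --rows '[{"claw": 1,"tx": 0.0005,"ty": -0.0007,"tz": 0.012,"wx": 0,"wy": 0,"wz": 0.3},{"claw": 1,"tx": 0,"ty": 0,"tz": 0.015,"wx": 0,"wy": 0,"wz": 0},{"claw": 1,"tx": 0,"ty": 0,"tz": 0.009,"wx": 0,"wy": 0,"wz": 0},{"claw": 1,"tx": 0,"ty": 0,"tz": 0,"wx": 0,"wy": 0,"wz": 0},{"claw": 1,"tx": 0,"ty": 0,"tz": 0,"wx": 0,"wy": 0,"wz": 0}]'

```text
time: 12.45
ee_pos: [0.5014, 0.1098, 0.1053]
orientation: [3.141, -0.0, 1.489]
contact_force: [0.2, 0.0, -0.9]
finger_gap: 0.126
finger_force: 79.4
```

```bash
python3 g.py 0.5006 0.1096 0.078 85.5 1; python3 - <<'E'
from m import *
c=save('scene','scene5');W=cloud(c);hsv=cv2.cvtColor(c['frame'],cv2.COLOR_RGB2HSV)
H,S,V=[hsv[...,i].astype(int) for i in range(3)]
near=(abs(W[...,0]-.5)<.1)&(abs(W[...,1]-.125)<.13)
m=near&(S<60)&(W[...,2]>.092)&(W[...,2]<.108)
n,l,st,ce=cv2.connectedComponentsWithStats(m.astype(np.uint8))
m=np.isin(l,[i for i in range(1,n) if st[i,4]>60]);P=W[m];print('panel',m.sum(),*rect(P),np.median(P[:,2]))
cv2.imwrite('pics/p5.png',cv2.resize(c['frame'][220:310,270:390],(800,600),interpolation=cv2.INTER_CUBIC)[:,:,::-1])
E
```

```text
pose [0.5014 0.1098 0.1053] [ 1.7999e+02 -2.0000e-02  8.5310e+01] d [-0.0008 -0.0002 -0.0273] rv [ 0.01 -0.02 -0.19] j [ 0.18  0.34 -0.54  2.01  0.22  0.86 -0.56] t 12.45
0 [-0.3 -0.8 27.3] [ 0.01 -0.02 -0.19]
panel 2769 [503.5 125.9] [173.7 113.9] 85.3 0.09878313774445446
```

View pics/p5.png

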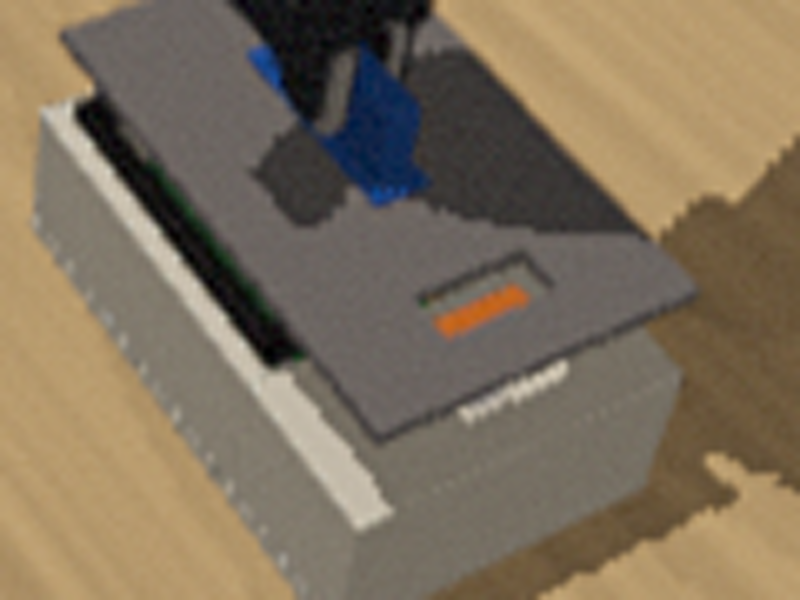

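The wing shows through the slot at crop (482,310), and the panel is square. I keep descending.

move_arm --rows '[{"claw": 1,"tx": -0.0003,"ty": -0.0007,"tz": 0.004,"wx": 0,"wy": 0,"wz": 0},{"claw": 1,"tx": 0,"ty": 0,"tz": 0.006,"wx": 0,"wy": 0,"wz": 0},{"claw": 1,"tx": 0,"ty": 0,"tz": 0.006,"wx": 0,"wy": 0,"wz": 0},{"claw": 1,"tx": 0,"ty": 0,"tz": 0.006,"wx": 0,"wy": 0,"wz": 0},{"claw": 1,"tx": 0,"ty": 0,"tz": 0.003,"wx": 0,"wy": 0,"wz": 0},{"claw": 1,"tx": 0,"ty": 0,"tz": 0,"wx": 0,"wy": 0,"wz": 0},{"claw": 1,"tx": 0,"ty": 0,"tz": 0,"wx": 0,"wy": 0,"wz": 0}]'

```text
time: 13.38
ee_pos: [0.5007, 0.1095, 0.0804]
orientation: [3.141, -0.0, 1.489]
contact_force: [-0.3, 0.1, -2.5]
finger_gap: 0.119
finger_force: 79.4
```

move_arm --rows '[{"claw": 1,"tx": 0,"ty": 0,"tz": 0.002,"wx": 0,"wy": 0,"wz": 0},{"claw": 1,"tx": 0,"ty": 0,"tz": 0.002,"wx": 0,"wy": 0,"wz": 0},{"claw": 1,"tx": 0,"ty": 0,"tz": 0,"wx": 0,"wy": 0,"wz": 0},{"claw": 1,"tx": 0,"ty": 0,"tz": 0,"wx": 0,"wy": 0,"wz": 0},{"claw": 1,"tx": 0,"ty": 0,"tz": 0,"wx": 0,"wy": 0,"wz": 0}]'

```text
time: 14.0
ee_pos: [0.5007, 0.1095, 0.0766]
orientation: [3.141, -0.0, 1.489]
contact_force: [-0.9, 0.8, 2.3]
finger_gap: 0.128
finger_force: 79.9
```

move_arm --rows '[{"claw": 1,"tx": 0,"ty": 0,"tz": 0.002,"wx": 0,"wy": 0,"wz": 0},{"claw": 1,"tx": 0,"ty": 0,"tz": 0,"wx": 0,"wy": 0,"wz": 0},{"claw": 1,"tx": 0,"ty": 0,"tz": 0,"wx": 0,"wy": 0,"wz": 0}]'

```text
time: 14.38
ee_pos: [0.5007, 0.1094, 0.0745]
orientation: [3.141, -0.0, 1.489]
contact_force: [-0.7, -0.1, 3.2]
finger_gap: 0.125
finger_force: 80.0
```

move_arm --rows '[{"claw": 1,"tx": 0,"ty": 0,"tz": 0.002,"wx": 0,"wy": 0,"wz": 0},{"claw": 1,"tx": 0,"ty": 0,"tz": 0,"wx": 0,"wy": 0,"wz": 0},{"claw": 1,"tx": 0,"ty": 0,"tz": 0,"wx": 0,"wy": 0,"wz": 0}]'

```text
time: 14.75
ee_pos: [0.5007, 0.1094, 0.0725]
orientation: [3.141, 0.0, 1.489]
contact_force: [-1.7, -1.4, 6.8]
finger_gap: 0.126
finger_force: 80.3
```

move_arm --rows '[{"claw": 1,"tx": 0,"ty": 0,"tz": 0.001,"wx": 0,"wy": 0,"wz": 0},{"claw": 1,"tx": 0,"ty": 0,"tz": 0,"wx": 0,"wy": 0,"wz": 0},{"claw": 1,"tx": 0,"ty": 0,"tz": 0,"wx": 0,"wy": 0,"wz": 0}]'

```text
time: 15.12
ee_pos: [0.5007, 0.1094, 0.0719]
orientation: [3.141, 0.0, 1.489]
contact_force: [-1.8, -0.6, 7.8]
finger_gap: 0.12
finger_force: 80.7
```

move_arm --rows '[{"claw": 1,"tx": 0,"ty": 0,"tz": 0.0005,"wx": 0,"wy": 0,"wz": 0},{"claw": 1,"tx": 0,"ty": 0,"tz": 0,"wx": 0,"wy": 0,"wz": 0},{"claw": 1,"tx": 0,"ty": 0,"tz": 0,"wx": 0,"wy": 0,"wz": 0}]'

```text
time: 15.5
ee_pos: [0.5007, 0.1094, 0.0719]
orientation: [3.141, 0.001, 1.489]
contact_force: [-3.9, -1.9, 11.8]
finger_gap: 0.123
finger_force: 81.2
```

move_arm --rows '[{"claw": 1,"tx": 0,"ty": 0,"tz": 0.0006,"wx": 0,"wy": 0,"wz": 0},{"claw": 1,"tx": 0,"ty": 0,"tz": 0,"wx": 0,"wy": 0,"wz": 0},{"claw": 1,"tx": 0,"ty": 0,"tz": 0,"wx": 0,"wy": 0,"wz": 0},{"claw": 1,"tx": 0,"ty": 0,"tz": 0,"wx": 0,"wy": 0,"wz": 0}]'

```text
time: 16.0
ee_pos: [0.5007, 0.1094, 0.0718]
orientation: [3.142, 0.001, 1.489]
contact_force: [-4.5, -0.7, 15.6]
finger_gap: 0.123
finger_force: 81.8
```

```bash
python3 - <<'E'
from m import *
c=save('scene','scene6');W=cloud(c);hsv=cv2.cvtColor(c['frame'],cv2.COLOR_RGB2HSV)
H,S,V=[hsv[...,i].astype(int) for i in range(3)]
near=(abs(W[...,0]-.5)<.1)&(abs(W[...,1]-.125)<.13)
m=near&(S<60)&(W[...,2]>.0625)&(W[...,2]<.069)&(V<140)
n,l,st,ce=cv2.connectedComponentsWithStats(m.astype(np.uint8))
m=np.isin(l,[i for i in range(1,n) if st[i,4]>60]);P=W[m];print('panel',m.sum(),*rect(P),np.median(P[:,2]))
A=np.c_[P[:,:2],np.ones(len(P))];print('plane',np.linalg.lstsq(A,P[:,2],rcond=None)[0])
P=W[near&(H<18)&(S>140)&(W[...,2]>.07)];print('wing',len(P),*rect(P),P.mean(0))
o=ctrl.get_obs();print(o['ee_pos'],o['contact_force'],o['time'])
cv2.imwrite('pics/p6.png',cv2.resize(c['frame'][220:310,270:390],(800,600),interpolation=cv2.INTER_CUBIC)[:,:,::-1])
E
```

```text
panel 2493 [501.9 125.4] [174.3 114.4] 85.4 0.06544034685876599
plane [-0.00126833 -0.00123533  0.06626529]
wing 149 [503.7 150.1] [80.5 34.9] 83.9 [0.50922674 0.18578551 0.08502396]
[0.50069122 0.10943924 0.07183405] [-5.33004872 -1.14937528 15.91890244] 16.05
```

View pics/p6.png

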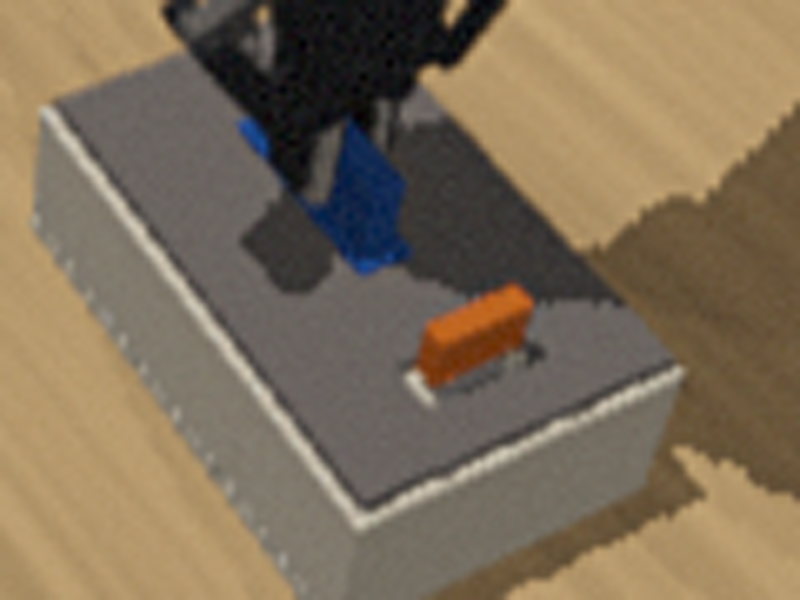

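The panel lies flush and centred on the box, the wing stands through the slot at crop (475,335), and the push is 16 N. I hand the job in.

```bash
python3 -c "
from station import ctrl
print(ctrl.hand_in())"
```

```text
the job is handed in; nothing more can be done
None
```

I turned the wing in line, fitted the panel with the wing through its slot, and handed the job in with the arm still pressing it flush at about 16 N; the hand-in gave no verdict.

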